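# Start and run in the filler plug of a gear reducer

### The job

Screw the loose black filler plug into the filler neck on top of the gear reducer. Set it straight into the neck with its handle square to the case so that it rests on the thread, back it off anticlockwise (seen from above) until you feel it drop into the thread start, then run it in clockwise until it is fully home with its collar down on the neck's rim, and let go. Use gentle force throughout, as the plastic thread strips easily, and leave the other things on the bench alone.

Things in the scene. Friction and masses are not known exactly. Their poses are not given: they have to be found in the camera images.
- gearbox: Grey gear reducer bolted to the bench: case 104 x 76 mm, foot 124 x 94 mm, top 62 mm high; a bright upright filler neck stands on the middle of its top. Origin under its centre, on the bench, below neck_rim; x along the long side, the steel shaft stub points to -x; z up.
- neck_rim (a point): Centre of the filler neck's round mouth, in the plane of its rim, 96 mm above the bench; axes as gearbox. Neck: metal tube 60 mm outside, 49 mm bore. When the plug is home its collar's underside lies in this plane.
- ridge_tops (a point): Point on the neck's axis 5 mm below the rim, level with the flat tops of four equal thread ridges inside (37 mm free bore between them). One opening of 29 deg per quarter turn. Entered with the handle along the case's x or y (within 3 deg), the lugs land on the ridges, never on an opening; it lies 7 to 52 deg anticlockwise from there, different each time (hidden).
- thread_start (a point): Point on the neck's axis 14 mm below the rim: a lug that finds an opening drops 9 mm, to here, with about 10 deg of play. Anticlockwise of each opening is a fixed stop wall. Clockwise the lug runs under a ridge, sinking 5 mm in about 60 deg (1.05 rad) with 2 mm of up-and-down play, to the next stop wall: there it is home. Over 1 Nm or 25 N may strip the thread.
- plug_handle (a point): Centre of the loose black plug's handle, 52 mm above its nose, 22 mm above its collar's underside; x along the handle, z up the plug. The handle is a flat upright bar 46 mm long (x), 14 mm thick (y), 32 mm high. The plug starts upright on its nose on the bench.
- plug_collar (a point): Centre of the underside of the plug's round collar (58 mm across, 6 mm thick), 30 mm above the nose; axes as plug_handle. 14 mm above the rim when the lugs rest on the ridges, about 4 mm after the drop, 0 when home.
- filler_plug: The same plug, 68 mm tall, 80 to 170 g; origin at the middle of its nose's underside. Shank 34 mm across, tapered to 28 mm over the lowest 5 mm. Four lugs 6 mm wide, 5 mm high, to 45 mm across, on the lines of the handle's x and y; their undersides are 18 mm below the collar's underside.
- collar: Bystander: light metal split clamp collar lying flat, 36 x 44 x 22 mm; origin under its centre.
- block: Bystander: pine block lying flat, 44 x 100 x 19 mm; origin under its centre.
- lug: Bystander: nickel four-arm cast adapter lying flat, 73 x 73 x 15 mm; origin under its centre.
Mind the look-alikes: they are no part of the job. What is shaped like the filler_plug but red is not meant.

How it is judged:
By the outcome, as a careful person would: the job done as asked, in the order asked, and still so for the second after the job is handed in, with the robot touching nothing.
It also fails if it takes over 58 s, if anything falls off the work surface, if the arm or the gripper's body presses on something with over 40 N, if the wrist force passes 120 N, or if a joint passes its speed limit or range.

### The arm

A 6-joint arm with a two-finger parallel gripper is mounted at the origin on a cart in front of the work surface, level with it; the furniture and walls round the work are solid. World frame = base frame: x ahead of the robot, y to its left, z up, the work surface at z = 0. Lengths are in m, angles in rad, forces in N, time in s.
With the tool pointing down it reaches from about 0.375 to 0.975 m from the base axis. Payload 3.8 kg.
Tool frame: the origin (TCP) lies at the very end of the fingers, on their centre line; the grasp point (between the pads) lies 19 mm behind it; z points along the fingers, y is the line along which they close (so a half turn about z gives the same grasp; the last joint's range is limited). The gripper opens to 85 mm and grips with 20 to 120 N. Pads are 22 mm wide; open, the fingers measure 114 mm over their backs; the gripper's body (76 mm by 85 mm) begins 54 mm behind the grasp point. The pads swing forward as they close: fully open they stand 13 mm farther back than shut.
Start: joints at [-0.037, 0.264, 1.604, -0, 1.274, -0.037], TCP at [0.675, -0, 0.231] pointing down, gripper open.
Joint ranges: [-2.63, 2.63], [-0.94, 2.18], [0.31, 2.57], [-1.31, 4.45], [0, 2.66], [-2.55, 2.55]. Speed limits (rad/s): [2.57, 2.57, 3.14, 3.14, 3.14, 3.14].

### API

Orientations are given as a unit quaternion [w, x, y, z].
In Python, from rig import robot gives the robot as it stands.
- The arm moves only by the tool move_arm, never from a script. Its argument "series" is a list of rows, each a list of 5 numbers: the shift along the tool's x, y, z in units of 25 mm (1.0 is 25 mm), then the turn about the tool's z in units of 8 degrees (1.0 is 8 degrees), then the gripper command: -1 is fully open, 1 is shut, values between are in proportion. A call has 1 to 10 rows; each row shifts and turns the commanded pose from where the row before left it, along the tool's axes as they then stand; what a row does not reach is not made up. A row lasts 1/8 s, in which the tool goes at most 62.5 mm and 10.7 degrees, less where a joint would pass 70% of its speed; a pose out of reach is approached as far as the arm can. A call is refused whole if a number of a shift passes 1 or a number of a turn 1, either way. A call with a gripper value outside its range is refused whole. The fingers move at their own pace and stop on an object; "newtons" is the grip in N (left out, the last holds). Time passes only in rows, so rows that do not move let the fingers close. It gives the time, the measured TCP pose, the force, the opening and the grip force at its end, in the units of the state.
- robot.state(): the state, without advancing time (a new reading comes with each control period).
- robot.snapshot(name): name is "scene" or "side" or "wrist"; returns the picture (384x512x3 uint8, red, green, blue); there is no depth.
- robot.calibration(name): a dict with "fx", "fy", "cx", "cy" (pixels), "k1" (the pictures are not rectified: a ray, as slopes to the right and down, at radius r is drawn at 1 + k1 r^2 times it, then the intrinsics apply), "R" (3x3) and "t" (3): a world point X has camera coordinates R X + t. Camera axes: x right, y down, z forward; pixel columns grow to the right and rows downward; lengths in m; the calibration is good to about 2 mm. A picture is of the moment at which its call begins: read the wrist's pose just before it. calibration takes no time and is no camera call; for the wrist camera it gives the pose at the moment of the call.
- robot.sign_off(): hands the job in; it is judged then, once.
The state is a dict: "time_s": time; "joints": joint angles; "joint_vel": joint speeds; "joint_torque": joint torques, N m; "eef_pos": TCP position; "tool_rot": TCP orientation; "ft_force": force on the tool from outside, world axes, zero at the start; "wrist_torque": the same for the moment, N m; "opening": finger opening in m; "gripper_force": force on a finger pad.
Only numpy, scipy, OpenCV 4.12 (cv2) and the standard library are available. Lean on these libraries where they do the work, as an engineer would, in place of code of your own. Each camera call takes 0.05 s, during which the arm holds its last target. There are 200 camera calls.

## Working session

There is one attempt and no reset: what is moved stays moved. The work goes in short steps, Python scripts to look and compute and a tool call to move; the robot and the scene stay as the last step left them, time stands still between calls to the robot, and variables do not carry over. Pictures are saved under pics/ and viewed, at most 10 in all, crops included, and the job is handed in when it is done.

Besides the shell and the picture viewer there is one more tool, called after "Call:" in YAML: its name, and indented under it one key for each argument. move_arm: Moves the arm, as the interface text tells. Its arguments: {"type":"object","properties":{"series":{"type":"array"},"newtons":{"type":"number"}},"required":["series"]}

```bash
mkdir -p pics; ls; python3 - <<'E'
from rig import robot
import cv2, numpy as np
ims=[]
for n in ("scene","side"):
    im=robot.snapshot(n); cv2.imwrite(f"pics/{n}0.png",im[:,:,::-1]); 
    c=robot.calibration(n); print(n,{k:np.round(v,3).tolist() for k,v in c.items()})
im=robot.snapshot("wrist"); cv2.imwrite("pics/wrist0.png",im[:,:,::-1])
print(robot.state())
E
```

```text
pics
scene {'fx': 383.972, 'fy': 383.972, 'cx': 256.407, 'cy': 192.122, 'k1': -0.036, 'R': [[-0.733, -0.68, 0.017], [-0.427, 0.441, -0.79], [0.53, -0.586, -0.613]], 't': [0.482, 0.183, 0.756]}
side {'fx': 495.347, 'fy': 495.347, 'cx': 257.45, 'cy': 195.716, 'k1': -0.024, 'R': [[-0.901, -0.435, -0.004], [-0.292, 0.612, -0.735], [0.322, -0.661, -0.678]], 't': [0.499, 0.092, 1.091]}
{'time_s': 0.15, 'joints': array([-3.69080294e-02,  2.64591158e-01,  1.60507468e+00,  1.56574431e-05,
        1.27372184e+00, -3.68875241e-02]), 'joint_vel': array([ 0.00069932, -0.00240523, -0.0041883 ,  0.00047991, -0.0001256 ,
        0.00157038]), 'joint_torque': array([-4.44535381e-04, -5.15905774e+01, -3.67958951e+01, -2.06692371e-04,
        8.09489022e-03,  2.50629785e-05]), 'eef_pos': array([6.74419511e-01, 1.93744950e-05, 2.30232825e-01]), 'tool_rot': array([-6.62709767e-04,  7.07115371e-01,  7.07097621e-01, -6.05310576e-04]), 'ft_force': array([0.20761073, 0.97915627, 0.29163647]), 'wrist_torque': array([-0.0367023 , -0.01512742,  0.04113604]), 'gripper_force': 0.0, 'opening': 0.08540753170625562}
```

View pics/scene0.png

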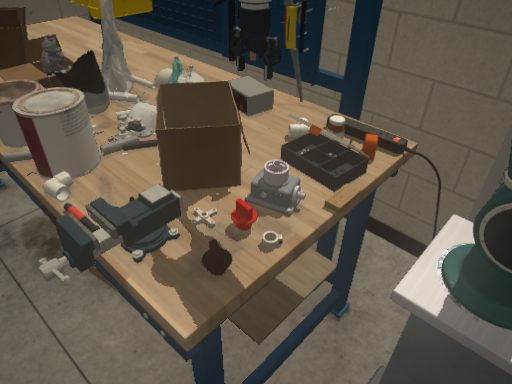

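View pics/side0.png

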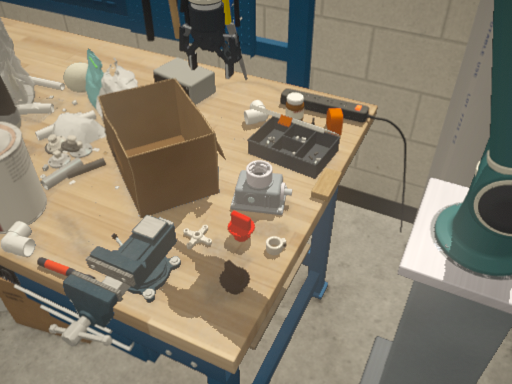

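View pics/wrist0.png

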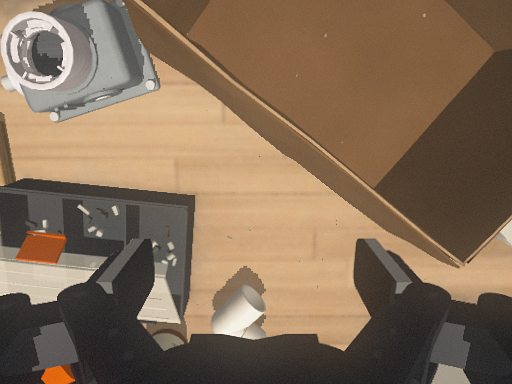

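The scene view shows the black plug at about (217,258), the red look-alike at (243,213) and the gearbox neck at (277,168). The side view shows the plug at (235,275) and the neck at (260,168). In the wrist view the neck mouth is at about (45,50), with the box to the right. Next I'll cast rays.

```bash
cat > h.py <<'E'
import numpy as np, cv2
from rig import robot
def ray(c,p):
    K=np.array([[c["fx"],0,c["cx"]],[0,c["fy"],c["cy"]],[0,0,1]])
    d=np.array([(p[0]-c["cx"])/c["fx"],(p[1]-c["cy"])/c["fy"]]); u=d.copy()
    for _ in range(20): u=d/(1+c["k1"]*(u@u))
    R=np.array(c["R"]); t=np.array(c["t"])
    return -R.T@t, R.T@np.array([u[0],u[1],1])
def onplane(c,p,z):
    o,d=ray(c,p); return o+d*(z-o[2])/d[2]
def tri(*cp):
    A=np.zeros((3,3)); b=np.zeros(3)
    for c,p in cp:
        o,d=ray(c,p); d=d/np.linalg.norm(d); M=np.eye(3)-np.outer(d,d); A+=M; b+=M@o
    return np.linalg.solve(A,b)
def proj(c,X):
    v=np.array(c["R"])@np.array(X)+np.array(c["t"]); u=v[:2]/v[2]; u=u*(1+c["k1"]*(u@u))
    return np.array([c["fx"]*u[0]+c["cx"],c["fy"]*u[1]+c["cy"]])
E
python3 - <<'E'
from h import *
cs={n:robot.calibration(n) for n in("scene","side","wrist")}
np.set_printoptions(precision=4,suppress=True)
print("neck",[onplane(cs[n],p,.096) for n,p in (("scene",(277,168)),("side",(260,168)),("wrist",(45,50)))])
print("tri",tri((cs["side"],(260,168)),(cs["wrist"],(45,50)),(cs["scene"],(277,168))))
for n,roi in (("scene",(195,235,235,280)),("side",(215,255,255,300))):
    im=cv2.imread(f"pics/{n}0.png"); x0,y0,x1,y1=roi; c=im[y0:y1,x0:x1]
    m=(c.max(2)<60).astype(np.uint8); k,l,s,ce=cv2.connectedComponentsWithStats(m)
    i=1+s[1:,4].argmax(); print(n,s[i]+[x0,y0,0,0,0],ce[i]+[x0,y0],onplane(cs[n],ce[i]+[x0,y0],.035))
    cv2.imwrite(f"pics/{n}c.png",cv2.resize(im[y0-5:y1+5,x0-5:x1+5],None,fx=7,fy=7,interpolation=cv2.INTER_CUBIC))
a,b=[cv2.resize(cv2.imread(f"pics/{n}c.png"),(380,380)) for n in("scene","side")]
cv2.imwrite("pics/plugs.png",np.hstack([a,b]))
# mark
print({n:np.round(c["t"],3) for n,c in cs.items()}, [(-np.array(c["R"]).T@np.array(c["t"])) for c in cs.values()])
E
```

```text
neck [array([0.4948, 0.1071, 0.096 ]), array([0.4988, 0.1006, 0.096 ]), array([0.509 , 0.1032, 0.096 ])]
tri [0.5019 0.1006 0.0909]
scene [202 239  30  37 677] [216.0679 258.709 ] [0.4317 0.3608 0.035 ]Traceback (most recent call last):
  File "<stdin>", line 9, in <module>
ValueError: attempt to get argmax of an empty sequence
```

```bash
python3 - <<'E'
from h import *
np.set_printoptions(precision=3,suppress=True)
cs={n:robot.calibration(n) for n in("scene","side","wrist")}
for p in ((165,183),(240,183),(160,108),(238,114)): print(p,[onplane(cs["scene"],p,z) for z in(0,.1,.15)])
for p in ((178,207),(217,193),(130,152),(215,140)): print(p,[onplane(cs["side"],p,z) for z in(0,.1,.15)])
print("wristcam",ray(cs["wrist"],(256,192)), np.array(cs["wrist"]["R"]))
print("plug",onplane(cs["side"],(235,277),.035),onplane(cs["side"],(228,264),.068),onplane(cs["side"],(242,270),.068))
E
```

```text
(165, 183) [array([0.748, 0.254, 0.   ]), array([0.629, 0.327, 0.1  ]), array([0.569, 0.363, 0.15 ])]
(240, 183) [array([0.607, 0.118, 0.   ]), array([0.511, 0.213, 0.1  ]), array([0.463, 0.261, 0.15 ])]
(160, 108) [array([ 1.125, -0.002,  0.   ]), array([0.943, 0.113, 0.1  ]), array([0.852, 0.171, 0.15 ])]
(238, 114) [array([ 0.895, -0.162,  0.   ]), array([ 0.751, -0.02 ,  0.1  ]), array([0.679, 0.051, 0.15 ])]
(178, 207) [array([0.661, 0.209, 0.   ]), array([0.595, 0.292, 0.1  ]), array([0.562, 0.333, 0.15 ])]
(217, 193) [array([0.602, 0.126, 0.   ]), array([0.543, 0.22 , 0.1  ]), array([0.514, 0.266, 0.15 ])]
(130, 152) [array([0.892, 0.084, 0.   ]), array([0.797, 0.183, 0.1  ]), array([0.75 , 0.232, 0.15 ])]
(215, 140) [array([ 0.713, -0.06 ,  0.   ]), array([0.64 , 0.056, 0.1  ]), array([0.604, 0.114, 0.15 ])]
wristcam (array([0.674, 0.067, 0.373]), array([ 0.004, -0.276, -0.961])) [[ 1.    -0.    -0.003]
 [ 0.    -0.965  0.263]
 [-0.003 -0.263 -0.965]]
plug [0.43  0.357 0.035] [0.444 0.358 0.068] [0.413 0.359 0.068]
```

Call:
move_arm:
  series:
    - [0,-1,0,0,-1]
    - [0,-1,0,0,-1]
    - [0,-1,0,0,-1]
    - [0,-1,0,0,-1]
    - [0,-1,0,0,-1]
    - [0,-1,0,0,-1]
    - [0,-1,0,0,-1]
    - [0,-1,0,0,-1]
    - [0,-0.8,0,0,-1]

```text
time_s: 1.27
eef_pos: [0.4537, 0.0, 0.2309]
tool_rot: [-0.0, 0.707, 0.707, -0.0]
ft_force: [0.2, 1.4, 0.7]
opening: 0.0857
gripper_force: 0.0
```

Call:
move_arm:
  series:
    - [1,0.4,0,0,-1]
    - [1,0.4,0,0,-1]
    - [1,0.4,0,0,-1]
    - [1,0.4,0,0,-1]
    - [0,0,0,0,-1]

```text
time_s: 1.9
eef_pos: [0.4951, 0.1011, 0.231]
tool_rot: [-0.0, 0.706, 0.708, -0.0]
ft_force: [-0.4, -0.6, 0.1]
opening: 0.0856
gripper_force: 0.0
```

```bash
python3 - <<'E'
from h import *
c=robot.calibration("wrist"); im=robot.snapshot("wrist"); cv2.imwrite("pics/neck1.png",im[:,:,::-1]); np.save("neck1.npy",{k:np.array(v) for k,v in c.items()},allow_pickle=True)
print(robot.state()["eef_pos"])
E
```

```text
[0.49469686 0.10025055 0.23089206]
```

Call:
move_arm:
  series:
    - [1,-0.4,0,0,-1]
    - [1,-0.4,0,0,-1]
    - [1,-0.4,0,0,-1]
    - [1,-0.4,0,0,-1]
    - [1,-0.4,0,0,-1]
    - [1,0,0,0,-1]
    - [1,0,0,0,-1]
    - [1,0,0,0,-1]
    - [1,0,0,0,-1]
    - [1,0,0,0,-1]

```text
time_s: 3.2
eef_pos: [0.4451, 0.3498, 0.2312]
tool_rot: [0.0, 0.707, 0.707, -0.0]
ft_force: [-0.5, 1.0, -0.3]
opening: 0.0854
gripper_force: 0.0
```

```bash
python3 - <<'E'
from h import *
c=robot.calibration("wrist"); im=robot.snapshot("wrist"); cv2.imwrite("pics/plug1.png",im[:,:,::-1]); np.save("plug1.npy",{k:np.array(v) for k,v in c.items()},allow_pickle=True)
print(robot.state()["eef_pos"])
a=cv2.imread("pics/neck1.png");b=im[:,:,::-1]
cv2.imwrite("pics/both.png",cv2.resize(np.hstack([a,b]),(800,300)))
E
```

```text
[0.44513062 0.35283635 0.23128715]
```

View pics/both.png

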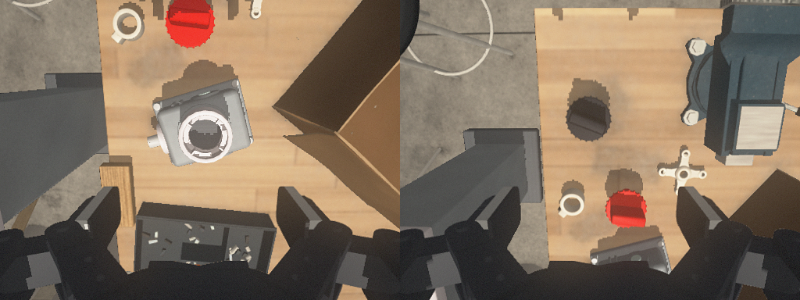

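The left view has the neck mouth at about (262,174) px full-size, with the case turned about 15° and the shaft stub to the left. In the right view the black plug is at about (241,151) with its handle sloping slightly. Next I'll measure both in zoomed crops.

```bash
python3 - <<'E'
from h import *
np.set_printoptions(precision=4,suppress=True)
a=cv2.imread("pics/neck1.png"); b=cv2.imread("pics/plug1.png")
cn=np.load("neck1.npy",allow_pickle=True).item(); cp=np.load("plug1.npy",allow_pickle=True).item()
A=cv2.resize(a[85:235,185:335],(600,600),interpolation=cv2.INTER_CUBIC)
B=cv2.resize(np.clip(b[95:195,190:290].astype(float)*2.5,0,255).astype(np.uint8),(600,600),interpolation=cv2.INTER_CUBIC)
cv2.imwrite("pics/zoom.png",cv2.resize(np.hstack([A,B]),(800,400)))
# neck rim outer
m=((a.min(2)>190)).astype(np.uint8); m[:85]=0;m[235:]=0;m[:,:215]=0;m[:,320:]=0
k,l,s,ce=cv2.connectedComponentsWithStats(m); i=1+s[1:,4].argmax()
pts=np.argwhere(l==i)[:,::-1]; h=cv2.convexHull(pts.astype(np.int32)); e=cv2.fitEllipse(h); print("rim",e,s[i],onplane(cn,e[0],.096), [onplane(cn,(e[0][0]+d,e[0][1]),.096)[0] for d in(-e[1][0]/2,e[1][0]/2)])
# plug dark
g=b[95:195,190:290]; m=(g.max(2)<75).astype(np.uint8); k,l,s,ce=cv2.connectedComponentsWithStats(m)
for j in range(1,k):
    if s[j,4]>50: print(s[j]+[190,95,0,0,0],ce[j]+[190,95])
print(onplane(cp,(241,151),.036))
E
```

```text
rim ((258.34716796875, 178.71273803710938), (67.18904876708984, 83.67394256591797), 53.02002716064453) [ 222  141   76   69 1884] [0.4976 0.1    0.096 ] [np.float64(0.4690302626198546), np.float64(0.526090067110564)]
[216 125  48  38 990] [241.8222 142.1677]
[0.4308 0.3627 0.036 ]
```

View pics/zoom.png

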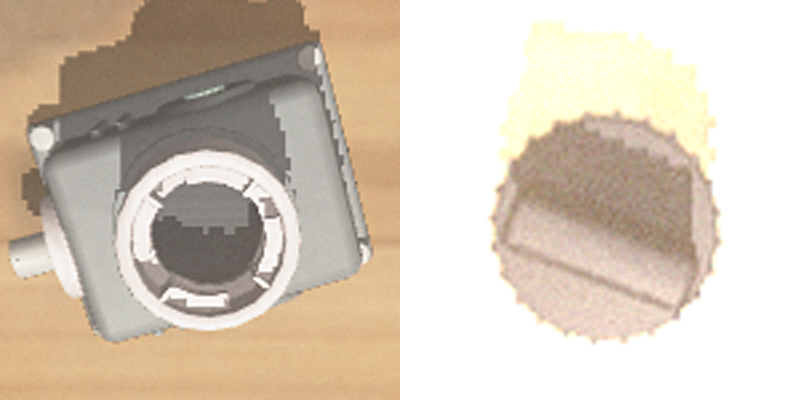

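Left crop: the neck's outer rim is centred at about (207,240) in the zoom, which is (262.6,175) px. The foot bolts are at (42,138), (308,55) and (365,253), and the stub is to the left. Right crop: the collar is centred at (206,227) in the zoom, and the handle's top-face corners are (115,192), (292,252), (282,310) and (108,243).

```bash
python3 - <<'E'
from h import *
np.set_printoptions(precision=4,suppress=True)
cn=np.load("neck1.npy",allow_pickle=True).item(); cp=np.load("plug1.npy",allow_pickle=True).item()
N=lambda x,y:(185+x/2.667-.3,85+y/2.667-.3); P=lambda x,y:(190+x/4-.4,95+y/4-.4)
ang=lambda v:np.degrees(np.arctan2(v[1],v[0]))
print("rim",onplane(cn,N(207,240),.096),[onplane(cn,N(x,240),.096)[0] for x in(115,300)],[onplane(cn,N(207,y),.096)[1] for y in(150,330)])
b=[onplane(cn,N(*p),.012) for p in((42,138),(308,55),(365,253))]
print("bolts",b,ang(b[1]-b[0]),np.linalg.norm(b[1]-b[0]),ang(b[1]-b[2]),np.linalg.norm(b[1]-b[2]), "mid",(b[0]+b[2])/2)
h=[onplane(cp,P(*p),.068) for p in((115,192),(292,252),(282,310),(108,243))]
print("handle",np.mean(h,0),ang(h[1]-h[0]),ang(h[2]-h[3]),np.linalg.norm(h[1]-h[0]),np.linalg.norm(h[1]-h[2]))
print("collar",onplane(cp,P(206,227),.034),[onplane(cp,P(x,227),.034)[0] for x in(93,320)])
print("flap",tri((cn,(353,138)),(robot.calibration("side"),(222,158))))
s=robot.state();print(s["joints"],s["eef_pos"])
# gearbox grey edges: line fit of case
E
```

```text
rim [0.5009 0.1036 0.096 ] [np.float64(0.4716999495638118), np.float64(0.530422797536863)] [np.float64(0.13210141442833603), np.float64(0.07344342116267127)]
bolts [array([0.4364, 0.126 , 0.012 ]), array([0.5421, 0.1587, 0.012 ]), array([0.5687, 0.0787, 0.012 ])] 17.205935862866287 0.11065129392800116 108.44365814694022 0.08435275466692066 mid [0.5025 0.1023 0.012 ]
handle [0.4306 0.3623 0.068 ] -18.99050232140314 -21.55698547020868 0.042657331484498934 0.013842630379181086
collar [0.4308 0.362  0.034 ] [np.float64(0.40200996585579574), np.float64(0.45977893660222785)]
flap [0.5695 0.1397 0.1276]
[0.6253 0.0614 1.8377 0.0018 1.2411 0.6249] [0.4451 0.3528 0.2313]
```

Call:
move_arm:
  series:
    - [0.4,-0.6,0,0,-1]
    - [0,0,0,-1,-1]
    - [0,0,0,-1,-1]
    - [0,0,0,-1,-1]
    - [0,0,0.5,-1,-1]
    - [0,0,0.5,-1,-1]
    - [0,0,0.5,-1,-1]
    - [0,0,0.5,-1,-1]
    - [0,0,0.5,-1,-1]
    - [0,0,0.5,-0.7,-1]

```text
time_s: 4.5
eef_pos: [0.4291, 0.3594, 0.1559]
tool_rot: [-0.0, 0.176, 0.984, -0.0]
ft_force: [0.3, -0.2, -0.3]
opening: 0.0852
gripper_force: 0.0
```

Call:
move_arm:
  series:
    - [0,0,0.5,0,-1]
    - [0,0,0.5,0,-1]
    - [0,0,0,0,-1]
    - [0,0,0,0,-1]

```text
time_s: 5.0
eef_pos: [0.4301, 0.3601, 0.1315]
tool_rot: [0.0, 0.177, 0.984, 0.0]
ft_force: [-0.0, 0.3, -0.3]
opening: 0.0855
gripper_force: 0.0
```

```bash
python3 - <<'E'
from h import *
np.set_printoptions(precision=4,suppress=True)
c=robot.calibration("wrist"); s=robot.state(); im=robot.snapshot("wrist"); b=im[:,:,::-1]; cv2.imwrite("pics/plug2.png",b)
np.save("plug2.npy",{k:np.array(v) for k,v in c.items()},allow_pickle=True)
for _ in range(3):
    q=s["tool_rot"]; print(s["eef_pos"],q); robot.snapshot("wrist"); s=robot.state()
from scipy.spatial.transform import Rotation as Ro
print(Ro.from_quat(np.roll(q,-1)).as_matrix(), s["joints"])
u=proj(c,(.4307,.3622,.068)); print(u)
x,y=u.astype(int); x=min(max(x,100),412); y=min(max(y,100),284)
cv2.imwrite("pics/plug2z.png",cv2.resize(np.clip(b[y-100:y+100,x-100:x+100].astype(float)*2.5,0,255).astype(np.uint8),(600,600))); print(x-100,y-100)
E
```

```text
[0.4301 0.3601 0.1315] [0.0001 0.1773 0.9842 0.0001]
[0.4305 0.3603 0.132 ] [0.0004 0.1773 0.9842 0.0004]
[0.4304 0.3603 0.132 ] [0.0004 0.1772 0.9842 0.0005]
[[-0.9372  0.3488  0.001 ]
 [ 0.3488  0.9372  0.0007]
 [-0.0006  0.001  -1.    ]] [ 0.6526  0.1333  1.9517  0.      1.0556 -0.562 ]
[257.2874 204.7734]
157 104
```

View pics/plug2z.png

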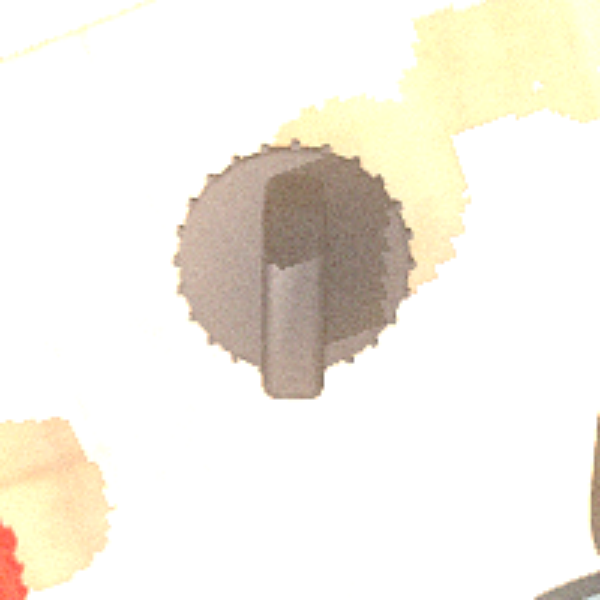

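The plug is seen from above, with its handle upright in the image (turn within 1°) and centred at x≈294 in the zoom, which is 255 px. Its far end is at y≈398 in the zoom. Now a quick position check, then down.

```bash
python3 - <<'E'
from h import *
np.set_printoptions(precision=4,suppress=True)
c=np.load("plug2.npy",allow_pickle=True).item()
P=lambda x,y:(157+x/3-.3,104+y/3-.3)
e=onplane(c,P(294,398),.068); print(e)
u=np.array([-.937,.349,0]) # tool x
print("centre from end", e+u*.023, "near end",onplane(c,P(295,178),.068), "collar",onplane(c,P(295,258),.034))
print("TCP axis px",proj(c,(.4304,.3603,.068)))
E
```

```text
[0.4507 0.353  0.068 ]
centre from end [0.4291 0.361  0.068 ] near end [0.4046 0.3703 0.068 ] collar [0.4297 0.3612 0.034 ]
TCP axis px [254.3575 205.3383]
```

Call:
move_arm:
  series:
    - [0,0,0.5,0,-1]
    - [0,0,0.5,0,-1]
    - [0,0,0.5,0,-1]
    - [0,0,0.5,0,-1]
    - [0,0,0.5,0,-1]
    - [0,0,0.5,0,-1]
    - [0,0,0.5,0,-1]
    - [0,0,0,0,-1]

```text
time_s: 6.2
eef_pos: [0.4291, 0.3593, 0.0423]
tool_rot: [-0.001, 0.177, 0.984, -0.001]
ft_force: [-0.2, -0.0, 0.6]
opening: 0.0854
gripper_force: 0.0
```

Call:
move_arm:
  series:
    - [0,0,0.08,0,-1]
    - [0,0,0,0,0]
    - [0,0,0,0,0.5]
    - [0,0,0,0,1]
    - [0,0,0,0,1]
    - [0,0,0,0,1]
    - [0,0,0,0,1]
    - [0,0,0,0,1]
  newtons: 40

```text
time_s: 7.2
eef_pos: [0.4301, 0.36, 0.042]
tool_rot: [0.0, 0.177, 0.984, 0.0]
ft_force: [-0.3, -0.2, 2.7]
opening: 0.013
gripper_force: 44.1
```

Call:
move_arm:
  series:
    - [0,0,-0.3,0,1]
    - [0,0,-0.7,0,1]
    - [0,0,-1,0,1]
    - [0,0,-1,0,1]
    - [0,0,-1,0,1]
    - [0,0,-1,0.5,1]
    - [0,0,-0.6,1,1]
    - [0,0,0,1,1]
    - [0,0,0,1,1]
    - [0,0,0,1,1]

```text
time_s: 8.45
eef_pos: [0.43, 0.3601, 0.183]
tool_rot: [0.0, 0.475, 0.88, 0.001]
ft_force: [-0.4, -0.4, -1.7]
opening: 0.0131
gripper_force: 43.4
```

Call:
move_arm:
  series:
    - [0,0,0,1,1]
    - [0,0,0,0.97,1]
    - [-1,0,0,0,1]
    - [-1,0,0,0,1]
    - [-1,0,0,0,1]
    - [-1,0,0,0,1]
    - [-1,-0.1,0,0,1]
    - [-1,-0.1,0,0,1]
    - [-1,-0.1,0,0,1]
    - [-1,-0.1,0,0,1]

```text
time_s: 9.7
eef_pos: [0.482, 0.1658, 0.1829]
tool_rot: [0.0, 0.589, 0.808, 0.001]
ft_force: [-0.0, 0.6, -0.9]
opening: 0.0135
gripper_force: 43.4
```

Call:
move_arm:
  series:
    - [-1,0,0,0,1]
    - [-1,0,0,0,1]
    - [-0.6,0,0,0,1]
    - [0,0,0,0,1]
    - [0,0,0,0,1]

```text
time_s: 10.32
eef_pos: [0.5015, 0.1052, 0.182]
tool_rot: [-0.0, 0.589, 0.808, 0.0]
ft_force: [0.8, 0.1, -1.7]
opening: 0.013
gripper_force: 43.4
```

```bash
python3 - <<'E'
from h import *
np.set_printoptions(precision=4,suppress=True)
from scipy.spatial.transform import Rotation as Ro
ims=[]
for n in("wrist","side","scene"):
    c=robot.calibration(n); im=robot.snapshot(n)[:,:,::-1]; cv2.imwrite(f"pics/ins_{n}.png",im)
    u=proj(c,(.501,.103,.12)); print(n,u)
    x,y=np.clip(u.astype(int),60,[452,324]); 
    if n=="wrist": x,y=256,192; z=cv2.resize(im[42:342,106:406],(400,400)); np.save("ins.npy",{k:np.array(v) for k,v in c.items()},allow_pickle=True)
    else: z=cv2.resize(im[y-50:y+50,x-50:x+50],(400,400),interpolation=cv2.INTER_CUBIC)
    ims.append(z)
cv2.imwrite("pics/ins.png",np.hstack(ims[:2]))
s=robot.state(); q=s["tool_rot"]; M=Ro.from_quat(np.roll(q,-1)).as_matrix(); print(s["eef_pos"],M,s["ft_force"],s["joints"],"toolx deg",np.degrees(np.arctan2(M[1,0],M[0,0])))
E
```

```text
wrist [253.7516 207.8125]
side [258.6249 160.0248]
scene [276.6301 157.6256]
[0.5014 0.1054 0.1818] [[-0.3073  0.9516 -0.0002]
 [ 0.9516  0.3073  0.0002]
 [ 0.0002 -0.0002 -1.    ]] [-0.0394 -0.0535 -1.3794] [ 0.1584 -0.0071  2.0021  0.0002  1.1468 -0.154 ] toolx deg 107.89631021510282
```

View pics/ins.png

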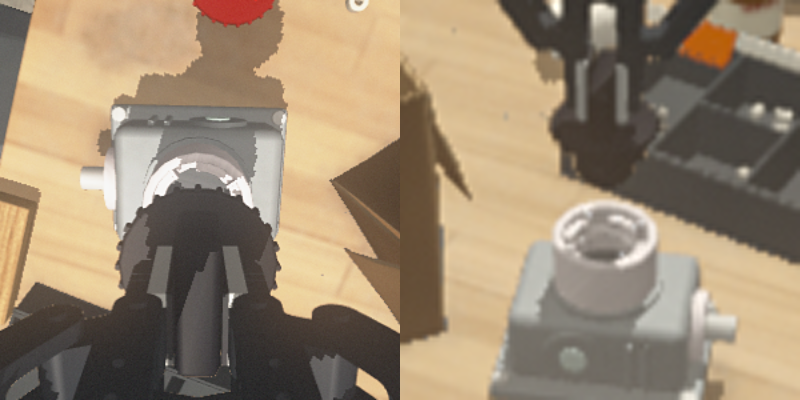

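The wrist view shows the case square to the image (foot edge within about 1°), the handle upright, and the neck's outer rim and the plug's collar both centred at x≈198 in the crop. The side view shows the plug hanging straight above the neck. Next I'll check the fore-aft offset from the rim's upper edge (crop y≈150) and the collar edge (crop y≈187).

```bash
python3 - <<'E'
from h import *
np.set_printoptions(precision=4,suppress=True)
c=np.load("ins.npy",allow_pickle=True).item()
im=cv2.imread("pics/ins_wrist.png"); P=lambda x,y:(106+x*.75-.1,42+y*.75-.1)
tx=np.array([-.307,.952,0]); ty=np.array([.952,.307,0]); T=np.array([.5014,.1054,0])
f=lambda p,z:((onplane(c,p,z)-T)@tx,(onplane(c,p,z)-T)@ty)
col=im[:,254].astype(int); print("col254",[(r,int(col[r].mean())) for r in range(146,192,1)])
for y in(148,150,152): print("rim far",f(P(198,y),.096))
for y in(185,189): print("collar far",f(P(198,y),.171))
for x in (143,253): print("rim side",f(P(x,195),.096))
b=[onplane(c,P(*p),.012) for p in((119,114),(280,117))]; d=b[1]-b[0]; print(np.degrees(np.arctan2(d[1],d[0])),np.linalg.norm(d))
e=cv2.imread("pics/ins_side.png"); 
E
```

```text
col254 [(146, 127), (147, 125), (148, 127), (149, 125), (150, 127), (151, 124), (152, 128), (153, 130), (154, 127), (155, 128), (156, 141), (157, 191), (158, 190), (159, 187), (160, 182), (161, 175), (162, 172), (163, 152), (164, 171), (165, 165), (166, 161), (167, 168), (168, 167), (169, 195), (170, 171), (171, 143), (172, 143), (173, 145), (174, 141), (175, 143), (176, 145), (177, 146), (178, 148), (179, 152), (180, 63), (181, 69), (182, 72), (183, 75), (184, 74), (185, 72), (186, 72), (187, 76), (188, 75), (189, 69), (190, 71), (191, 75)]
rim far (np.float64(0.02936163208542218), np.float64(-0.0006664840554405672))
rim far (np.float64(0.028323659333142553), np.float64(-0.000666827944765731))
rim far (np.float64(0.027283338616338488), np.float64(-0.0006671718079685664))
collar far (np.float64(0.028521251886245998), np.float64(-0.000747412886978981))
collar far (np.float64(0.02706435100509811), np.float64(-0.0007478744473618099))
rim side (np.float64(0.004340405557860165), np.float64(-0.029749064975252242))
rim side (np.float64(0.004305300585146702), np.float64(0.028394145384615183))
16.774116212069913 0.11125056737090469
```

Call:
move_arm:
  series:
    - [-0.13,0,0,0.08,1]
    - [0,0,0.4,0,1]
    - [0,0,0.4,0,1]
    - [0,0,0.4,0,1]
    - [0,0,0.3,0,1]
    - [0,0,0.15,0,1]
    - [0,0,0.1,0,1]
    - [0,0,0,0,1]

```text
time_s: 11.48
eef_pos: [0.5027, 0.1016, 0.1381]
tool_rot: [0.0, 0.593, 0.805, 0.0]
ft_force: [-0.9, 0.5, -1.4]
opening: 0.0129
gripper_force: 43.4
```

Call:
move_arm:
  series:
    - [0,0,0.1,0,1]
    - [0,0,0.1,0,1]
    - [0,0,0.1,0,1]
    - [0,0,0,0,1]

```text
time_s: 11.98
eef_pos: [0.5024, 0.1015, 0.1302]
tool_rot: [-0.0, 0.593, 0.805, -0.0]
ft_force: [-0.1, -0.8, -1.8]
opening: 0.0133
gripper_force: 43.4
```

Call:
move_arm:
  series:
    - [0,0,0.1,0,1]
    - [0,0,0.08,0,1]
    - [0,0,0,0,1]

```text
time_s: 12.35
eef_pos: [0.5027, 0.1019, 0.1259]
tool_rot: [-0.0, 0.593, 0.805, 0.0]
ft_force: [0.1, 2.0, -2.3]
opening: 0.0129
gripper_force: 43.3
```

Call:
move_arm:
  series:
    - [0,0,0.06,0,1]
    - [0,0,0.06,0,1]
    - [0,0,0,0,1]

```text
time_s: 12.72
eef_pos: [0.5028, 0.1019, 0.123]
tool_rot: [-0.0, 0.593, 0.805, 0.0]
ft_force: [-0.6, 4.6, -0.9]
opening: 0.013
gripper_force: 43.6
```

Call:
move_arm:
  series:
    - [0.04,0,0,0,1]
    - [0,0,0,0,1]

```text
time_s: 12.98
eef_pos: [0.5023, 0.1021, 0.1228]
tool_rot: [0.0, 0.593, 0.805, -0.0]
ft_force: [0.6, 0.9, -0.6]
opening: 0.0132
gripper_force: 43.5
```

Call:
move_arm:
  series:
    - [0,0,0.05,0,1]
    - [0,0,0.05,0,1]
    - [0,0,0,0,1]

```text
time_s: 13.35
eef_pos: [0.5024, 0.1022, 0.1212]
tool_rot: [0.0, 0.593, 0.805, -0.0]
ft_force: [-0.8, 0.2, 3.9]
opening: 0.0132
gripper_force: 44.3
```

Call:
move_arm:
  series:
    - [0,0,0,-0.4,1]
    - [0,0,0,-0.4,1]
    - [0,0,0,0,1]

```text
time_s: 13.72
eef_pos: [0.5028, 0.1022, 0.1211]
tool_rot: [0.0, 0.548, 0.837, 0.0]
ft_force: [-0.8, -1.1, 4.0]
opening: 0.0129
gripper_force: 44.2
```

Call:
move_arm:
  series:
    - [0,0,0,-0.3,1]
    - [0,0,0,-0.3,1]
    - [0,0,0,0,1]

```text
time_s: 14.1
eef_pos: [0.5026, 0.1022, 0.1208]
tool_rot: [0.0, 0.513, 0.859, -0.0]
ft_force: [-1.7, -2.1, 3.6]
opening: 0.0136
gripper_force: 44.2
```

Call:
move_arm:
  series:
    - [0,0,0.01,-0.3,1]
    - [0,0,0,-0.3,1]
    - [0,0,0,0,1]

```text
time_s: 14.48
eef_pos: [0.5019, 0.1025, 0.1195]
tool_rot: [-0.0, 0.476, 0.879, -0.0]
ft_force: [-0.3, 0.5, -1.8]
opening: 0.0129
gripper_force: 43.4
```

Call:
move_arm:
  series:
    - [0,0,0,-0.3,1]
    - [0,0,0,-0.3,1]
    - [0,0,0,0,1]

```text
time_s: 14.85
eef_pos: [0.5018, 0.1026, 0.1196]
tool_rot: [-0.001, 0.439, 0.898, -0.0]
ft_force: [-0.7, 1.4, -2.3]
opening: 0.0134
gripper_force: 43.4
```

Call:
move_arm:
  series:
    - [0,0,0,0.25,1]
    - [0,0,0.08,0,1]
    - [0,0,0.08,0,1]
    - [0,0,0,0,1]

```text
time_s: 15.35
eef_pos: [0.5022, 0.1025, 0.116]
tool_rot: [-0.0, 0.454, 0.891, -0.0]
ft_force: [-0.1, -0.4, -1.6]
opening: 0.0133
gripper_force: 43.4
```

Free travel: it is going down through the opening.

Call:
move_arm:
  series:
    - [0,0,0.08,0,1]
    - [0,0,0.04,0,1]
    - [0,0,0,0,1]

```text
time_s: 15.72
eef_pos: [0.5023, 0.1025, 0.1132]
tool_rot: [-0.0, 0.454, 0.891, -0.0]
ft_force: [-0.9, -0.1, -1.8]
opening: 0.0132
gripper_force: 43.4
```

Call:
move_arm:
  series:
    - [0,0,0.03,0,1]
    - [0,0,0,0,1]

```text
time_s: 15.98
eef_pos: [0.5025, 0.1026, 0.1127]
tool_rot: [0.0, 0.454, 0.891, 0.0]
ft_force: [0.2, 0.8, -1.8]
opening: 0.0129
gripper_force: 43.5
```

Call:
move_arm:
  series:
    - [0,0,0.03,0,1]
    - [0,0,0.02,0,1]
    - [0,0,0,0,1]

```text
time_s: 16.35
eef_pos: [0.5027, 0.1026, 0.1124]
tool_rot: [0.0, 0.454, 0.891, 0.0]
ft_force: [-2.3, 0.1, 7.2]
opening: 0.0134
gripper_force: 44.6
```

```bash
python3 -c "
from rig import robot
s=robot.state();print(s['ft_force'],s['wrist_torque'],s['joints'])"
```

```text
[-2.27795862  0.12052481  7.16354618] [-0.08737432  0.61863712 -0.04480538] [ 1.52805213e-01  6.58632298e-02  2.06629823e+00  1.66190433e-05
  1.00887340e+00 -4.75500421e-01]
```

Call:
move_arm:
  series:
    - [0.01,-0.013,-0.03,0,1]
    - [0,0,0.014,0.5,1]
    - [0,0,0.014,0.5,1]
    - [0,0,0.014,0.5,1]
    - [0,0,0,0,1]

```text
time_s: 16.98
eef_pos: [0.5029, 0.1027, 0.1116]
tool_rot: [0.001, 0.544, 0.839, 0.001]
ft_force: [0.5, 1.1, 3.0]
opening: 0.0132
gripper_force: 44.1
```

```bash
cat > s.py <<'E'
from rig import robot
import numpy as np
np.set_printoptions(precision=3,suppress=True)
s=robot.state();q=s['tool_rot'];print(s['eef_pos'],s['ft_force'],s['wrist_torque'],"deg",2*np.degrees(np.arctan2(q[1],q[2])))
E
python3 s.py
```

```text
[0.503 0.103 0.112] [0.46  1.052 3.006] [ 0.068 -0.068  0.011] deg 65.95551224041043
```

Call:
move_arm:
  series:
    - [0,0,0.008,0.5,1]
    - [0,0,0.013,0.5,1]
    - [0,0,0.013,0.5,1]
    - [0,0,0,0,1]

```text
time_s: 17.48
eef_pos: [0.5028, 0.1026, 0.1106]
tool_rot: [0.001, 0.629, 0.778, 0.001]
ft_force: [0.8, -0.0, 3.3]
opening: 0.0134
gripper_force: 44.1
```

```bash
python3 s.py
```

```text
[0.503 0.103 0.111] [ 0.805 -0.035  3.262] [-0.112 -0.152  0.021] deg 77.89729045986319
```

Call:
move_arm:
  series:
    - [0,0,0.013,0.5,1]
    - [0,0,0.013,0.5,1]
    - [0,0,0.013,0.5,1]
    - [0,0,0,0,1]

```text
time_s: 17.98
eef_pos: [0.5026, 0.1025, 0.1096]
tool_rot: [0.0, 0.706, 0.708, 0.001]
ft_force: [1.1, -0.7, 3.6]
opening: 0.0133
gripper_force: 44.2
```

```bash
python3 s.py
```

```text
[0.503 0.103 0.11 ] [ 1.095 -0.692  3.573] [-0.094 -0.158  0.028] deg 89.86268969782198
```

Going nicely; 36° done with light force.

Call:
move_arm:
  series:
    - [0,0,0.013,0.5,1]
    - [0,0,0.013,0.5,1]
    - [0,0,0,0,1]

```text
time_s: 18.35
eef_pos: [0.5026, 0.1025, 0.109]
tool_rot: [0.0, 0.754, 0.657, 0.0]
ft_force: [1.6, -0.6, 4.5]
opening: 0.0134
gripper_force: 44.3
```

```bash
python3 s.py
```

```text
[0.503 0.103 0.109] [ 1.569 -0.565  4.472] [-0.217 -0.127  0.022] deg 97.84286409785436
```

Call:
move_arm:
  series:
    - [0,0,0.013,0.5,1]
    - [0,0,0.013,0.5,1]
    - [0,0,0,0,1]

```text
time_s: 18.73
eef_pos: [0.5025, 0.1025, 0.1083]
tool_rot: [0.0, 0.798, 0.603, 0.0]
ft_force: [1.0, -1.1, 4.5]
opening: 0.0133
gripper_force: 44.4
```

```bash
python3 s.py
```

```text
[0.502 0.102 0.108] [ 0.994 -1.072  4.473] [-0.252 -0.07   0.029] deg 105.84884443763627
```

Call:
move_arm:
  series:
    - [0,0,0.01,0.4,1]
    - [0,0,0.01,0.3,1]
    - [0,0,0,0,1]

```text
time_s: 19.1
eef_pos: [0.5027, 0.1026, 0.108]
tool_rot: [0.0, 0.826, 0.563, 0.001]
ft_force: [1.7, -0.4, 5.5]
opening: 0.0134
gripper_force: 44.5
```

```bash
python3 s.py
```

```text
[0.503 0.103 0.108] [ 1.671 -0.436  5.494] [-0.161 -0.065 -0.001] deg 111.43699138137866
```

Call:
move_arm:
  series:
    - [0,0,0.01,0.3,1]
    - [0,0,0,0,1]

```text
time_s: 19.35
eef_pos: [0.5031, 0.103, 0.1081]
tool_rot: [0.0, 0.838, 0.546, 0.001]
ft_force: [1.4, 0.8, 6.1]
opening: 0.0131
gripper_force: 44.5
```

```bash
python3 s.py
```

```text
[0.503 0.103 0.108] [1.395 0.754 6.118] [ 0.123 -0.224  0.116] deg 113.83690005826115
```

Call:
move_arm:
  series:
    - [0,0,0,0.2,1]
    - [0,0,0,0,1]

```text
time_s: 19.6
eef_pos: [0.5032, 0.1033, 0.1081]
tool_rot: [0.0, 0.845, 0.534, 0.001]
ft_force: [1.8, 0.8, 5.5]
opening: 0.0133
gripper_force: 44.5
```

```bash
python3 s.py
```

```text
[0.503 0.103 0.108] [1.825 0.77  5.513] [ 0.281 -0.17   0.318] deg 115.40467475158647
```

Call:
move_arm:
  series:
    - [0,0,0,0.15,1]
    - [0,0,0,0,1]

```text
time_s: 19.85
eef_pos: [0.5032, 0.1034, 0.1081]
tool_rot: [0.0, 0.851, 0.526, 0.002]
ft_force: [2.5, 2.2, 6.4]
opening: 0.0132
gripper_force: 44.7
```

```bash
python3 s.py
```

```text
[0.503 0.103 0.108] [2.54  2.175 6.38 ] [ 0.416 -0.212  0.59 ] deg 116.56372118436086
```

Call:
move_arm:
  series:
    - [0,0,0.03,0,1]
    - [0,0,0,0,1]

```text
time_s: 20.1
eef_pos: [0.5033, 0.1034, 0.108]
tool_rot: [0.0, 0.851, 0.526, 0.001]
ft_force: [0.8, 1.8, 10.8]
opening: 0.0134
gripper_force: 45.3
```

```bash
python3 s.py; python3 - <<'E'
from h import *
ims=[]
for n in("wrist","side"):
    c=robot.calibration(n); im=robot.snapshot(n)[:,:,::-1]; x,y=np.clip(proj(c,(.501,.103,.1)).astype(int),70,[442,314]); w=70 if n=="wrist" else 35
    ims.append(cv2.resize(im[y-w:y+w,x-w:x+w],(400,400),interpolation=cv2.INTER_CUBIC))
cv2.imwrite("pics/home.png",np.clip(np.hstack(ims)*1.5,0,255))
E
```

```text
[0.503 0.103 0.108] [ 0.784  1.784 10.789] [0.306 0.146 0.57 ] deg 116.55446642417165[ WARN:0@1.216] global loadsave.cpp:1063 imwrite_ Unsupported depth image for selected encoder is fallbacked to CV_8U.
```

View pics/home.png

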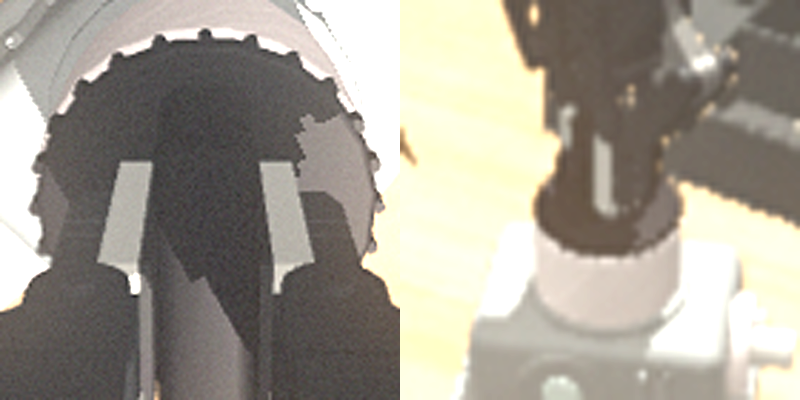

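The wrist view shows the collar sitting concentric on the bright rim, and the side view shows it down on the neck with no shank visible. The torque reached 0.59 Nm at the stop wall and the collar is firm vertically, so it's home. I'll unload, open part-way (the box flap is nearby) and lift.

Call:
move_arm:
  series:
    - [0,0,-0.04,-0.15,1]
    - [0,0,-0.02,-0.15,1]
    - [0,0,0,0,1]
  newtons: 20

```text
time_s: 20.58
eef_pos: [0.5028, 0.1033, 0.1081]
tool_rot: [-0.0, 0.84, 0.542, 0.001]
ft_force: [4.1, 4.2, 2.4]
opening: 0.0136
gripper_force: 44.0
```

```bash
python3 s.py
```

```text
[0.503 0.103 0.108] [4.059 4.21  2.416] [ 0.785 -0.61   0.064] deg 114.33195984690744
```

Call:
move_arm:
  series:
    - [0,0,0,0,0.5]
    - [0,0,0,0,0.2]
    - [0,0,0,0,0.1]
    - [0,0,0,0,0.1]
    - [0,0,0,0,0.1]
    - [0,0,0,0,0.1]

```text
time_s: 21.32
eef_pos: [0.502, 0.1025, 0.1079]
tool_rot: [0.0, 0.841, 0.542, -0.0]
ft_force: [0.7, -0.2, 0.7]
opening: 0.0383
gripper_force: 0.0
```

```bash
python3 s.py
```

```text
[0.502 0.103 0.108] [ 0.735 -0.237  0.683] [0.028 0.023 0.016] deg 114.40149332471692
```

Call:
move_arm:
  series:
    - [0,0,-0.3,0,0.1]
    - [0,0,-0.5,0,0.1]
    - [0,0,-0.8,0,0.1]
    - [0,0,-1,0,0.1]
    - [0,0,-1,0,0.1]
    - [0,0,-1,0,0.1]
    - [0,0,0,0,0.1]

```text
time_s: 22.2
eef_pos: [0.504, 0.1029, 0.2264]
tool_rot: [0.001, 0.841, 0.542, 0.003]
ft_force: [0.4, -0.0, -0.1]
opening: 0.0382
gripper_force: 0.0
```

```bash
python3 s.py; python3 - <<'E'
from h import *
ims=[]
for n in("wrist","side"):
    c=robot.calibration(n); im=robot.snapshot(n)[:,:,::-1]; x,y=np.clip(proj(c,(.501,.103,.1)).astype(int),90,[422,294]); w=90 if n=="wrist" else 40
    ims.append(cv2.resize(im[y-w:y+w,x-w:x+w],(400,400),interpolation=cv2.INTER_CUBIC).astype(float))
cv2.imwrite("pics/done.png",np.clip(np.hstack(ims)*1.6,0,255).astype(np.uint8))
E
```

```text
[0.504 0.103 0.226] [ 0.371 -0.034 -0.138] [ 0.024 -0.016  0.012] deg 114.39707307512522
```

View pics/done.png

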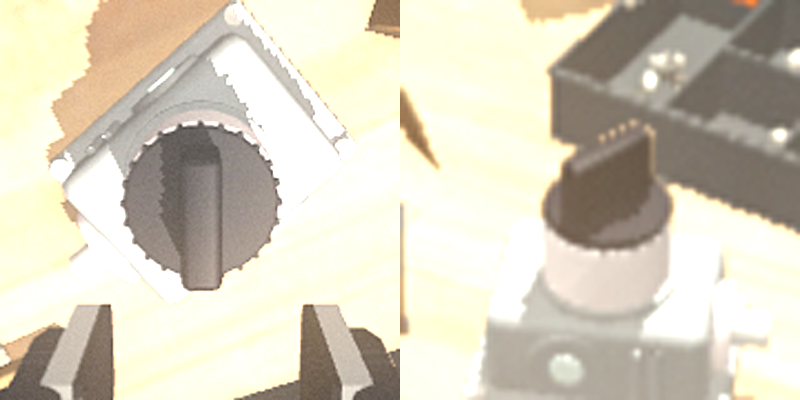

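The final view shows the plug upright with its collar flat on the rim, the gripper clear of it, and nothing else moved. Handing in.

```bash
python3 -c "
from rig import robot
print(robot.sign_off())"
```

```text
the job is handed in; nothing more can be done
None
```

The black filler plug is screwed fully home, with its collar down on the neck's rim. It was released and handed in at about 22 s; the highest readings I saw were about 11 N down and 0.6 Nm at the stop.

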